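Balance the clay paddle on the ridge block

ROBOT

A 6-joint arm with a two-finger parallel gripper is mounted at the origin on the work surface. World frame = base frame: x ahead of the robot, y to its left, z up, the work surface at z = 0. Lengths are in m, angles in rad, forces in N, time in s.
With the tool pointing down it reaches from about 0.4 to 0.825 m from the base axis. Payload 7 kg.
Tool frame: the origin (TCP) lies on the mounting face of the last link; the fingertips stand arm.tcp_to_tips ahead of it and the grasp point (between the pads) lies 159 mm ahead of it (arm.tcp_to_tips is the distance from the TCP to the fingertips, in m); z points along the fingers, y is the direction in which the jaws open and shut (so a half turn about z gives the same grasp; the last joint's range is limited). The gripper opens to 88 mm and grips with 3 to 60 N. Pads are 19 mm wide; open, the fingers measure 130 mm over their backs; the gripper's body (78 mm by 193 mm) begins 47 mm behind the grasp point.
Start: joints at [1.581, 0.359, 0.012, 0, -1.224, -0.288], TCP at [0.185, 0.649, 0.405] pointing down, gripper open.
Joint ranges: [-3.07, 3.07], [-1.43, 2.12], [-1.02, 1.25], [-3.03, 1.67], [-3.05, -0], [-3.03, 3.03]. Speed limits (rad/s): [2.39, 2.39, 3.01, 3.14, 3.14, 3.14].

INTERFACE

Orientations are given as [roll, pitch, yaw] about the fixed x, y, z axes, in that order (R = Rz(yaw) Ry(pitch) Rx(roll)).
In Python, from station import arm, cams, job_done, finder gives the robot as it stands.
- The arm moves only by the tool play_rows, never from a script. Its argument "targets" is a list that holds one entry, the list of rows, each a list of 4 numbers: the shift along the tool's x, y, z in m, then the turn about the tool's z in degrees. A call has 1 to 5 rows; each row is the pose to reach, as a shift and turn from the pose commanded when the call began, along the tool's axes at that moment; what a row does not reach only later rows make up. A row lasts 1/8 s, in which the tool goes at most 62.5 mm and 10.7 degrees, less where a joint would pass 70% of its speed; a pose out of reach is approached as far as the arm can. A call with a gripper value outside its range is refused whole. "grip" is the closure in counts, from 0 (fully open) to 255 (shut), set as the call begins (left out, the last holds). The fingers move at their own pace and stop on an object; "newtons" is the grip in N (left out, the last holds). Time passes only in rows, so rows that repeat a pose let the fingers close. It gives the time, the measured TCP pose, the force and the opening at its end, in the units of the state.
- arm.get_state(): the state, without advancing time (a new reading comes with each control period).
- cams.grab_frame(name): name is "side" or "top" or "wrist"; returns (picture, depth): 420x560x3 uint8, red, green, blue; 420x560 float32, m along the optical axis (not along the pixel's ray), 0 where there is no reading.
- cams.camera_params(name): a dict with "intrinsics" (3x3 intrinsics, pixels), "position" and "attitude" of the camera in the world. Camera axes: x right, y down, z forward; pixel columns grow to the right and rows downward; lengths in m; the calibration is good to about 2 mm. A picture is of the moment at which its call begins: read the wrist's pose just before it. camera_params takes no time and is no camera call; for the wrist camera it gives the pose at the moment of the call.
- job_done(): hands the job in, once; it reports no verdict.
Trained networks look in the newest picture that a camera, given by its name, has taken for a name from the list of things; names that differ only in an ending like _2 or _b are one class to them, and where a whole thing is asked for, a point or a joint stands for the part that bears it (a point fixed in the world has none). Each returns a list of dicts, best first, with "score" (0 to 1); they miss things now and then, are a little off and sometimes report something else, mostly with a low value. They report only what shows in the picture. A call takes as long as a camera call. They do not tell look-alikes from the thing itself.
- finder.find_in(camera, query): "xyz" ([x, y, z] in m, in world coordinates, good to about 4 mm: the middle of the surface that is visible of it).
- finder.masks_of(camera, query): "mask" (420x560 bool, what is visible of it).
The state is a dict: "t": time; "q": joint angles; "qd": joint speeds; "joint_efforts": joint torques, N m; "eef_pos": TCP position; "ee_rot": TCP orientation; "force": force on the tool from outside, world axes, zero at the start; "moment": the same for the moment, N m; "width": finger opening in m.
Only numpy, scipy, OpenCV 4.12 (cv2) and the standard library are available. Lean on these libraries where they do the work, as an engineer would, in place of code of your own. Each camera call takes 0.05 s, during which the arm holds its last target. There are 200 camera calls.

TASK

Lay the dark wooden clay paddle squarely across the white-topped ridge of the blue balance block so that it balances there level and at rest by itself, ready for its balance point to be marked. Leave the yellow strip and the rolling pin where they lie.

Things in the scene. Friction and masses are not known exactly. Their poses are not given: they have to be found in the camera images.
- paddle: Loose clay paddle of uniform dark wood, 150 g, 290 mm long, lying flat: blade 160 x 56 x 18 mm (x -80 to +80), handle 130 x 26 x 14 mm with a red end (x -80 to -210), 2 mm clear of the table. Origin: underside of the blade, at its middle; x along the paddle, handle to -x; z up. Its balance point lies in the blade, 33 mm from the blade's middle towards the handle (x = -33), not at mid-length.
- block: Blue block fixed to the table: base 100 x 130 x 10 mm with one ridge along its middle. The ridge's flat white top is 32 mm wide (block's x), 130 mm long (block's y) and 50 mm above the table. Origin: centre of the underside, below the ridge's middle; z up. The paddle goes with its length along the block's x, either way round; it stays level only with its balance point over the ridge top.
- strip: Bystander: loose plain yellow plastic rolling-guide strip, 300 x 34 x 10 mm, lying flat; origin at the centre of its underside, x along its length. Leave it alone.
- pin: Bystander: loose wooden rolling pin lying on the table, a barrel 48 mm in diameter and 200 mm long with a handle 75 mm long at each end; origin under its middle on the table, x along its length. Leave it alone.
There are look-alikes about, which are no part of the job. Of the things like the block, leave any that is orange or turquoise; of the rest the smaller one is meant.

How it is judged:
By the outcome, as a careful person would: the job done as asked, in the order asked, and still so for the second after the job is handed in, with the robot touching nothing.
It also fails if it takes over 40 s, if anything falls off the work surface, if the arm or the gripper's body presses on something with over 40 N, if the wrist force passes 120 N, or if a joint passes its speed limit or range.

## Working session

There is one attempt and no reset: what is moved stays moved. The work goes in short steps, Python scripts to look and compute and a tool call to move; the robot and the scene stay as the last step left them, time stands still between calls to the robot, and variables do not carry over. Pictures are saved under pics/ and viewed, about 8 in all and at most 12, crops included, and the job is handed in when it is done.

Besides the shell and the picture viewer there is one more tool, called by a JSON object that holds its "api" and its "payload". play_rows: Moves the arm, as the interface text tells. Its arguments: {"type":"object","properties":{"targets":{"type":"array","items":{"type":"array","items":{"type":"array","items":{"type":"number"}}}},"grip":{"type":"number"},"newtons":{"type":"number"}},"required":["targets"]}

```bash
mkdir -p pics; ls; cat > h.py <<'E'
import numpy as np,cv2
from scipy.spatial.transform import Rotation as R
from station import arm,cams,job_done,finder
def att(p):
    a=np.array(p["attitude"],float)
    if a.shape==(3,3): return a
    return R.from_quat(a).as_matrix() if a.size==4 else R.from_euler('xyz',a).as_matrix()
def cloud(p,d):
    K=np.array(p["intrinsics"]);v,u=np.mgrid[:d.shape[0],:d.shape[1]]
    c=np.stack([(u-K[0,2])/K[0,0]*d,(v-K[1,2])/K[1,1]*d,d],-1)
    return c@att(p).T+np.array(p["position"])
def save(n,img,s=1): cv2.imwrite(f'pics/{n}.png',cv2.cvtColor(cv2.resize(img,None,fx=s,fy=s,interpolation=cv2.INTER_CUBIC),cv2.COLOR_RGB2BGR))
E
python3 - <<'E'
from h import *
s=arm.get_state();print(s['t'],s['eef_pos'],s['ee_rot'],arm.tcp_to_tips)
for n in ['top','side']:
    im,d=cams.grab_frame(n);p=cams.camera_params(n);print(n,p)
    save(n+'0',im);np.savez(n+'0.npz',d=d,im=im,pts=cloud(p,d))
    for q in ['paddle','block','strip','pin']:
        print(n,q,[(round(f['score'],2),np.round(f['xyz'],3).tolist()) for f in finder.find_in(n,q)])
E
```

```text
pics
0.0 [0.18504577 0.64893837 0.40374898] [ 3.13998785e+00 -1.31696289e-04 -2.77924180e-01] 0.1781
top {'intrinsics': array([[431.74076734,   0.        , 280.39627198],
       [  0.        , 431.74076734, 204.86357439],
       [  0.        ,   0.        ,   1.        ]]), 'position': array([0.47627677, 0.15168654, 1.21911693]), 'attitude': array([-3.07034145, -0.0063599 , -1.57315167])}
top paddle [(0.57, [0.488, -0.252, 0.015])]
top block [(0.92, [0.57, 0.016, 0.03]), (0.89, [0.793, -0.107, 0.044]), (0.75, [0.331, 0.104, 0.033]), (0.65, [0.81, 0.186, 0.032])]
top strip [(0.75, [0.547, 0.236, 0.01])]
top pin [(0.92, [0.482, 0.484, 0.043])]
side {'intrinsics': array([[388.70563954,   0.        , 286.1924148 ],
       [  0.        , 388.70563954, 205.69729235],
       [  0.        ,   0.        ,   1.        ]]), 'position': array([ 0.07212664, -0.53817209,  0.65694073]), 'attitude': array([-2.21186426, -0.00356517, -0.61468048])}
side paddle [(0.66, [0.467, -0.259, 0.014])]
side block [(0.85, [0.553, -0.004, 0.031]), (0.71, [0.773, -0.127, 0.044]), (0.7, [0.803, 0.164, 0.025]), (0.63, [0.315, 0.082, 0.032])]
side strip [(0.97, [0.534, 0.229, 0.008])]
side pin [(0.81, [0.475, 0.473, 0.033])]
```

View pics/top0.png

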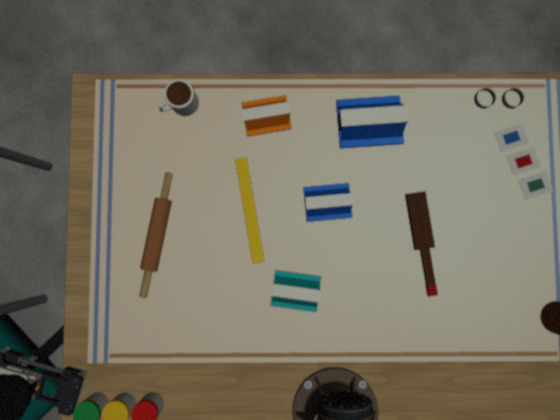

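View pics/side0.png

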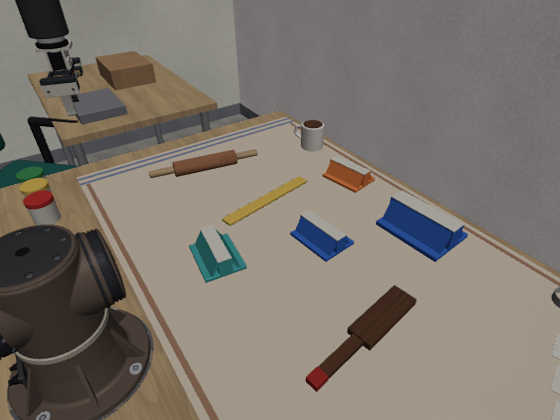

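The top image shows four block-like things: orange (266,115), large blue (371,121), small blue (328,202) and turquoise (296,291). Orange and turquoise are excluded. Of the two blue ones the smaller, at (328,202), is meant. The paddle is at (420,240), with its red handle end at (432,290). I'll confirm the block in a crop and measure both.

```bash
cat > m.py <<'E'
from h import *
def rect(P):
    (c,(w,h),a)=cv2.minAreaRect((P[:,:2]*1000).astype(np.float32)); return np.round(c,1),round(w,1),round(h,1),round(a,1)
E
python3 - <<'E'
from m import *
for n in ['top','side']:
    z=np.load(n+'0.npz');im,P,d=z['im'],z['pts'],z['d']
    cams.grab_frame(n)
    hsv=cv2.cvtColor(im,cv2.COLOR_RGB2HSV)
    f=finder.masks_of(n,'paddle')[0];m=f['mask']&(d>0);Q=P[m]
    print(n,'table z near', np.median(P[(d>0)&(np.abs(P[...,0]-.5)<.1)&(np.abs(P[...,1]+.13)<.03)][:,2]))
    print('paddle',f['score'],m.sum(),rect(Q),np.round(np.percentile(Q[:,2],[5,50,95]),4))
    red=m&(im[...,0]>2*im[...,1].astype(int)+20)&(im[...,0]>90);print('red',red.sum(),P[red].mean(0).round(4))
    for f in finder.masks_of(n,'block'):
        m=f['mask']&(d>0);v,u=np.nonzero(m);Q=P[m]
        top=Q[Q[:,2]>np.percentile(Q[:,2],97)-.006]
        print('block',round(f['score'],2),(int(u.mean()),int(v.mean())),rect(Q),'top',rect(top),np.median(top[:,2]).round(4),len(top))
t=np.load('top0.npz')['im'];save('crop',t[85:305,220:460],3)
E
```

```text
top table z near 5.551485620847174e-05
paddle 0.6 1786 (array([ 454. , -259.4]), 297.2, 65.5, 8.4) [0.0046 0.0165 0.0207]
red 68 [ 0.3259 -0.274   0.0153]
block 0.83 (327, 201) (array([571. ,   6.3]), 102.2, 140.4, 5.1) top (array([571.5,  11.3]), 32.5, 130.6, 5.1) 0.0494 507
block 0.75 (266, 114) (array([821.8, 183.4]), 106.0, 130.9, 9.3) top (array([820.2, 183.7]), 33.8, 129.7, 9.9) 0.0498 511
block 0.66 (295, 290) (array([324., 101.]), 137.7, 102.0, 82.5) top (array([326.9, 102.4]), 129.4, 36.0, 81.8) 0.0501 551
block 0.57 (370, 120) (array([ 801.5, -110.8]), 142.3, 184.6, 3.6) top (array([ 800.2, -110.8]), 50.3, 184.5, 3.7) 0.0706 1016
side table z near 0.0012593748327398568
paddle 0.63 3111 (array([ 454.7, -251.4]), 289.8, 64.1, 8.2) [0.0092 0.0178 0.0202]
red 246 [ 0.3267 -0.2742  0.0169]
block 0.96 (320, 236) (array([578.2,  25.6]), 116.5, 160.0, 3.1) top (array([571.2,  11.9]), 37.5, 129.6, 5.4) 0.0504 505
block 0.9 (215, 254) (array([329.3, 133.4]), 193.6, 99.9, 82.0) top (array([325.7, 103.8]), 133.4, 33.5, 81.9) 0.0509 570
block 0.9 (347, 173) (array([815.9, 189.2]), 96.0, 143.6, 10.8) top (array([819.8, 183.5]), 37.8, 131.9, 9.0) 0.0515 275
block 0.75 (421, 225) (array([825.7, -95.2]), 191.9, 213.3, 3.1) top (array([ 802.9, -110.2]), 49.9, 184.0, 4.5) 0.072 911
```

View pics/crop.png

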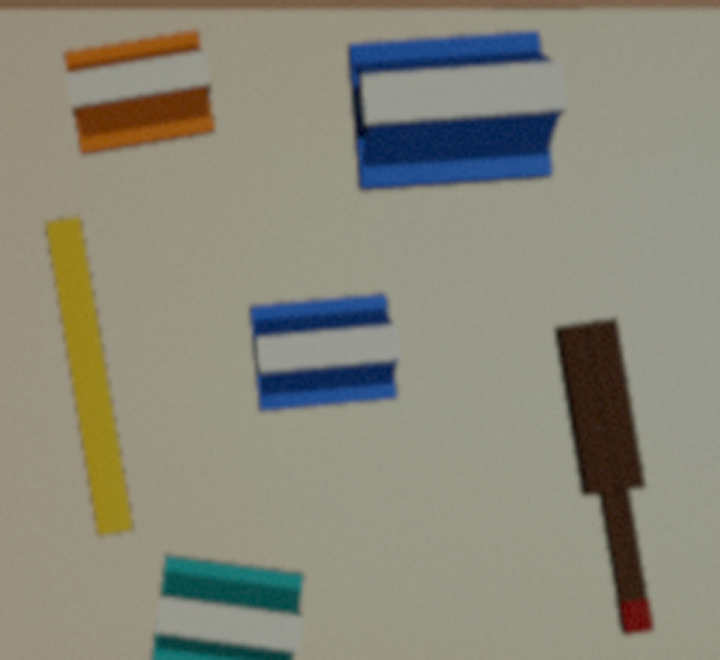

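The crop confirms it: the small blue block with the white ridge top (crop 327,350) is the target, and the bigger blue block (crop 455,110) is the look-alike. Its ridge centre is (0.571, 0.0115), with block x at about +5.2°. The paddle's balance point is near (0.486, -0.250), with its axis at about +8.3°. Moving over the paddle now.

{"api": "play_rows", "payload": {"targets": [[[0.393, 0.303, 0, -24], [0.393, 0.303, 0, -24], [0.393, 0.303, 0, -24], [0.393, 0.303, 0, -24], [0.393, 0.303, 0, -24]]], "grip": 0}}

```text
t: 1.42
eef_pos: [0.3716, 0.396, 0.4051]
ee_rot: [-3.141, -0.001, 0.142]
force: [0.9, 0.6, 0.1]
width: 0.0876
```

{"api": "play_rows", "payload": {"targets": [[[0.04, 0.31, 0, 0], [0.04, 0.31, 0, 0], [0.04, 0.31, 0, 0], [0.04, 0.31, 0, 0], [0.04, 0.31, 0, 0]]]}}

```text
t: 2.05
eef_pos: [0.454, 0.0945, 0.4053]
ee_rot: [-3.141, -0.001, 0.142]
force: [1.3, 1.0, 0.4]
width: 0.0877
```

{"api": "play_rows", "payload": {"targets": [[[-0.018, 0.345, 0.03, 0], [-0.018, 0.345, 0.06, 0], [-0.018, 0.345, 0.06, 0], [-0.018, 0.345, 0.06, 0], [-0.018, 0.345, 0.06, 0]]]}}

```text
t: 2.68
eef_pos: [0.4812, -0.2121, 0.3521]
ee_rot: [3.141, -0.001, 0.141]
force: [2.1, 1.0, 0.1]
width: 0.0873
```

```bash
cat > p.py <<'E'
from m import *
def paddle(n,name,zlo=.008,zhi=.03):
    p=cams.camera_params(n);im,d=cams.grab_frame(n);P=cloud(p,d)
    ms=finder.masks_of(n,'paddle');save(name,im)
    if not ms: print('no paddle');return
    m=(ms[0]['mask']>0)&(d>0)&(P[...,2]>zlo)&(P[...,2]<zhi);Q=P[m]
    print('score',ms[0]['score'],rect(Q),np.percentile(Q[:,2],[5,50,95]).round(4))
    c,ev=cv2.PCACompute((Q[:,:2]).astype(np.float32),None);a=ev[0]*np.sign(ev[0,0]);
    for k in range(3):
        s=(Q[:,:2]-c[0])@a;t=(Q[:,:2]-c[0])@[-a[1],a[0]]
        # midline refit by slice extents
        b=np.arange(s.min()+.01,s.max()-.01,.006);mid=[[x,np.mean(np.percentile(t[abs(s-x)<.004],[3,97]))] for x in b if (abs(s-x)<.004).sum()>15]
        mid=np.array(mid);k1,k0=np.polyfit(mid[:,0],mid[:,1],1);n_=np.array([-a[1],a[0]])
        c=c+k0*n_;a=a+k1*n_;a/=np.linalg.norm(a)
    s=(Q[:,:2]-c[0])@a;n_=np.array([-a[1],a[0]]);t=(Q[:,:2]-c[0])@n_
    w=[(x,np.ptp(np.percentile(t[abs(s-x)<.002],[3,97]))) for x in np.arange(s.min(),s.max(),.001) if (abs(s-x)<.002).sum()>5]
    w=np.array(w);st=[x for x,y in w if y>.04]
    print('yaw deg',np.degrees(np.arctan2(a[1],a[0])).round(2),'s range',s.min().round(4),s.max().round(4),'wide from',round(min(st),4),'to',round(max(st),4),'widths',np.percentile(w[:,1],[10,90]).round(4))
    print('via tip',(c[0]+a*(s.max()-.113)).round(4),'via step',(c[0]+a*(min(st)+.047)).round(4),'via end',(c[0]+a*(s.min()+.177)).round(4))
E
python3 - <<'E'
from p import *
s=arm.get_state();print(s['t'],s['eef_pos'],s['ee_rot'],s['force'])
paddle('wrist','w1')
E
```

```text
2.675 [ 0.48124384 -0.21211318  0.35205211] [ 3.14122234e+00 -1.24523059e-03  1.41333011e-01] [2.10320073 1.04870332 0.11524655]
score 0.66 (array([ 454.5, -253.6]), 290.4, 56.2, 8.2) [0.0136 0.0158 0.0171]
yaw deg 8.28 s range -0.1962 0.0943 wide from -0.0652 to 0.0938 widths [0.024  0.0524]
via tip [ 0.4863 -0.2487] via step [ 0.4869 -0.2486] via end [ 0.4859 -0.2488]
```

View pics/w1.png

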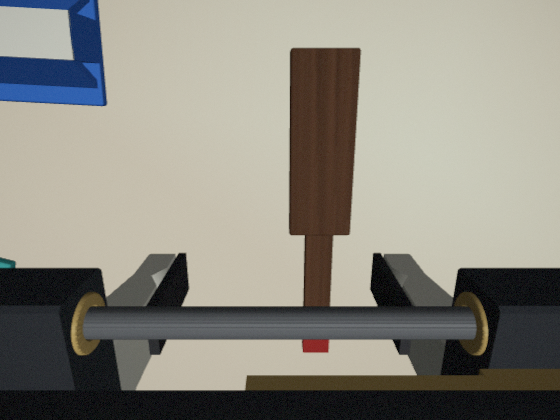

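The wrist view shows the paddle blade at (325,140) and its handle at (318,290), between the open fingers. Two measurements agree: balance point (0.4863, -0.2487), yaw 8.3°. Descending to hover.

{"api": "play_rows", "payload": {"targets": [[[0, 0.03, 0.05, 0], [0, 0.03, 0.1, 0], [0, 0.03, 0.1, 0], [0, 0.03, 0.1, 0]]]}}

```text
t: 3.28
eef_pos: [0.4865, -0.2395, 0.2537]
ee_rot: [3.141, -0.001, 0.142]
force: [0.9, -0.7, 0.5]
width: 0.0877
```

{"api": "play_rows", "payload": {"targets": [[[-0.0015, 0.009, 0.02, 0], [-0.0015, 0.009, 0.05, 0], [-0.0015, 0.009, 0.069, 0], [-0.0015, 0.009, 0.069, 0], [-0.0015, 0.009, 0.069, 0]]]}}

```text
t: 3.9
eef_pos: [0.4865, -0.2487, 0.1851]
ee_rot: [3.14, -0.003, 0.142]
force: [1.2, 0.3, -0.4]
width: 0.0876
```

{"api": "play_rows", "payload": {"targets": [[[0, 0, 0, 0], [0, 0, 0, 0], [0, 0, 0, 0], [0, 0, 0, 0], [0, 0, 0, 0]]], "grip": 255, "newtons": 25}}

```text
t: 4.53
eef_pos: [0.4853, -0.2489, 0.1831]
ee_rot: [3.142, -0.0, 0.141]
force: [-0.0, 1.0, 3.0]
width: 0.0556
```

Gripped (55.6 mm). Lifting.

{"api": "play_rows", "payload": {"targets": [[[0, 0, -0.02, 0], [0, 0, -0.06, 0], [0, 0, -0.12, 0], [0, 0, -0.12, 0], [0, 0, -0.12, 0]]]}}

```text
t: 5.15
eef_pos: [0.4848, -0.2487, 0.3024]
ee_rot: [-3.141, 0.0, 0.141]
force: [0.5, 0.3, -1.6]
width: 0.0557
```

```bash
python3 - <<'E'
from p import *
s=arm.get_state();print(s['t'],s['eef_pos'],s['ee_rot'],s['force'],s['moment'],s['width'])
paddle('side','s2',.09,.2)
E
```

```text
5.15 [ 0.48475054 -0.24868754  0.3024294 ] [-3.14093717e+00  2.33668105e-04  1.40586177e-01] [ 0.48028025  0.27205435 -1.57877789] [-0.0134672   0.10819512  0.00983012] 0.055656203402484214
score 0.7 (array([ 444.6, -257.2]), 269.7, 55.9, 10.7) [0.1273 0.1365 0.139 ]
yaw deg 11.27 s range -0.1069 0.1629 wide from 0.0231 to 0.0781 widths [0.0206 0.0519]
via tip [ 0.4654 -0.2494] via step [ 0.4852 -0.2454] via end [ 0.4852 -0.2454]
```

View pics/s2.png

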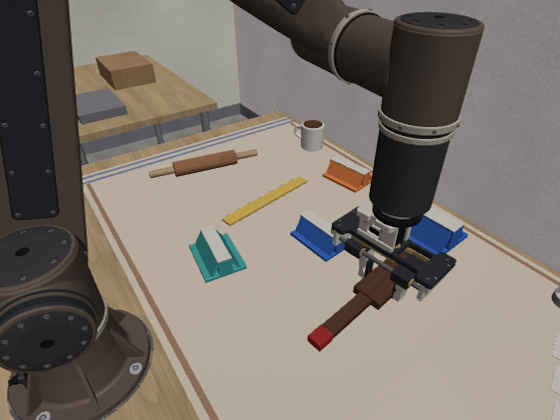

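The side view shows the paddle held level in the gripper, with the red end at (320,338) and the blade at (385,285). Nothing else has been disturbed. Carrying it over the block.

{"api": "play_rows", "payload": {"targets": [[[0.02, -0.04, 0, 1], [0.045, -0.092, 0, 2], [0.07, -0.145, 0, 3], [0.095, -0.195, 0, 3], [0.121, -0.246, 0, 3]]]}}

```text
t: 5.88
eef_pos: [0.5705, 0.0135, 0.3013]
ee_rot: [3.141, 0.003, 0.089]
force: [1.4, -0.6, -1.8]
width: 0.0556
```

{"api": "play_rows", "payload": {"targets": [[[0, 0, 0, 0], [0, 0, 0, 0], [0, 0, 0, 0]]]}}

```text
t: 6.25
eef_pos: [0.57, 0.0108, 0.3022]
ee_rot: [3.141, 0.002, 0.088]
force: [0.4, -0.3, -1.2]
width: 0.0556
```

```bash
python3 - <<'E'
from p import *
s=arm.get_state();print(s['t'],s['eef_pos'],s['ee_rot'],s['force'],s['moment'],s['width'])
paddle('wrist','w3',.1,.2)
p=cams.camera_params('wrist');im,d=cams.grab_frame('wrist');P=cloud(p,d)
for f in finder.masks_of('wrist','block'):
    m=f['mask']&(d>0);v,u=np.nonzero(m);Q=P[m];top=Q[abs(Q[:,2]-.05)<.006]
    if len(top)>30: print('block',f['score'],u.mean(),v.mean(),rect(top))
E
```

```text
6.25 [0.57003959 0.01080705 0.30217857] [3.14120564e+00 1.63710497e-03 8.76305992e-02] [ 0.37423517 -0.34829045 -1.21433556] [-0.01892189  0.00756463 -0.05158212] 0.05559081105974859Traceback (most recent call last):
  File "<stdin>", line 3, in <module>
  File "p.py", line 7, in paddle
    print('score',ms[0]['score'],rect(Q),np.percentile(Q[:,2],[5,50,95]).round(4))
                                         ~~~~~~~~~~~~~^^^^^^^^^^^^^^^^^^
    return _quantile_unchecked(
        a, q, axis, out, overwrite_input, method, keepdims, weights)
    return _ureduce(a,
                    func=_quantile_ureduce_func,
    ...<5 lines>...
                    overwrite_input=overwrite_input,
                    method=method)
    r = func(a, **kwargs)
    result = _quantile(arr,
                       quantiles=q,
    ...<2 lines>...
                       out=out,
                       weights=wgt)
    slices_having_nans = np.isnan(arr[-1, ...])
                                  ~~~^^^^^^^^^
IndexError: index -1 is out of bounds for axis 0 with size 0
```

View pics/w3.png

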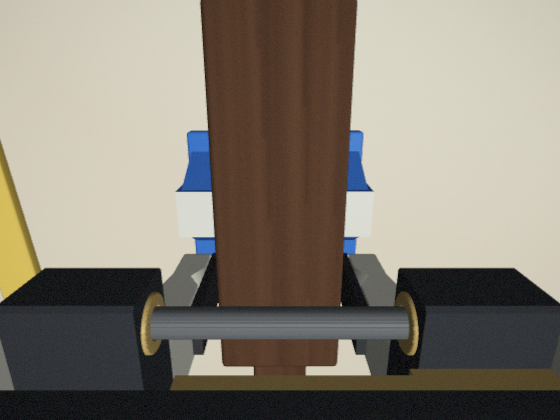

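The wrist view shows the paddle squarely across the ridge: white top at (195,213) and (358,213), symmetric about the blade, with the grasp over it. Lowering.

{"api": "play_rows", "payload": {"targets": [[[0, 0.0, 0.02, 0], [0, 0, 0.045, 0], [0, 0, 0.06, 0], [0, 0, 0.066, 0], [0, 0, 0.066, 0]]]}}

```text
t: 6.98
eef_pos: [0.5706, 0.0116, 0.237]
ee_rot: [3.141, 0.0, 0.089]
force: [0.7, 0.0, -0.8]
width: 0.0559
```

{"api": "play_rows", "payload": {"targets": [[[0, 0, 0.001, 0], [0, 0, 0.002, 0], [0, 0, 0.003, 0], [0, 0, 0.003, 0], [0, 0, 0.003, 0]]]}}

```text
t: 7.6
eef_pos: [0.5705, 0.0118, 0.234]
ee_rot: [3.142, -0.0, 0.089]
force: [0.4, -0.5, -0.7]
width: 0.0556
```

{"api": "play_rows", "payload": {"targets": [[[0, 0, 0.0005, 0], [0, 0, 0.001, 0], [0, 0, 0.0015, 0], [0, 0, 0.0015, 0], [0, 0, 0.0015, 0]]]}}

```text
t: 8.22
eef_pos: [0.5705, 0.0118, 0.2331]
ee_rot: [3.142, -0.0, 0.089]
force: [-3.3, 1.4, 6.4]
width: 0.056
```

Contact at about 6 N. Easing off slightly and releasing.

{"api": "play_rows", "payload": {"targets": [[[0, 0, -0.0005, 0], [0, 0, -0.0005, 0]]]}}

```text
t: 8.48
eef_pos: [0.5706, 0.0117, 0.2332]
ee_rot: [3.142, -0.0, 0.089]
force: [-1.4, 0.6, 2.8]
width: 0.0561
```

{"api": "play_rows", "payload": {"targets": [[[0, 0, 0, 0], [0, 0, 0, 0], [0, 0, 0, 0], [0, 0, 0, 0]]], "grip": 0}}

```text
t: 8.98
eef_pos: [0.5705, 0.0117, 0.2328]
ee_rot: [3.142, 0.0, 0.089]
force: [0.5, -0.4, -0.6]
width: 0.0867
```

```bash
python3 - <<'E'
from p import *
s=arm.get_state();print(s['t'],s['eef_pos'],s['ee_rot'],s['force'],s['width'])
p=cams.camera_params('wrist');im,d=cams.grab_frame('wrist');save('w4',im)
P=cloud(p,d);m=(d>0)&(P[...,2]>.06)&(P[...,2]<.075)&(abs(P[...,0]-.6)<.09)&(abs(P[...,1]-.012)<.02);print(np.polyfit(P[m][:,0]-.57,P[m][:,2],1).round(4))
E
```

```text
8.975 [0.57054012 0.01173134 0.23283983] [3.14157347e+00 8.34024234e-05 8.87089894e-02] [ 0.48606509 -0.41046297 -0.60810194] 0.08671116710545679
[0.001  0.0661]
```

View pics/w4.png

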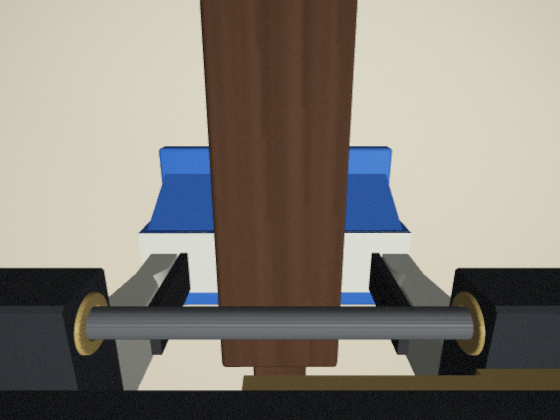

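The fingers are clear on both sides at (175,290) and (385,290). The paddle rests level on the ridge, with slope 0.001. Retreating straight up.

{"api": "play_rows", "payload": {"targets": [[[0, 0, -0.01, 0], [0, 0, -0.03, 0], [0, 0, -0.07, 0], [0, 0, -0.12, 0], [0, 0, -0.16, 0]]]}}

```text
t: 9.65
eef_pos: [0.5704, 0.0116, 0.396]
ee_rot: [-3.141, -0.002, 0.089]
force: [1.1, -0.5, -0.8]
width: 0.0872
```

{"api": "play_rows", "payload": {"targets": [[[0, -0.04, 0, 0], [0, -0.09, 0, 0], [0, -0.15, 0, 0], [0, -0.2, 0, 0], [0, -0.2, 0, 0]]]}}

```text
t: 10.28
eef_pos: [0.5523, 0.2139, 0.3935]
ee_rot: [-3.141, -0.001, 0.092]
force: [-0.3, -0.1, 0.3]
width: 0.0877
```

```bash
python3 - <<'E'
from p import *
s=arm.get_state();print(s['t'],s['eef_pos'],s['force'],s['width'])
for n in ['side','top']:
    try: paddle(n,n+'5',.055,.085)
    except Exception as e: print(n,e)
    P=cloud(cams.camera_params(n),cams.grab_frame(n)[1])
    m=(P[...,2]>.058)&(P[...,2]<.08)&(abs(P[...,0]-.54)<.16)&(abs(P[...,1]-.01)<.04)
    Q=P[m];b=Q[Q[:,0]>.53];print('rect',rect(Q),'blade slope',np.polyfit(b[:,0]-.57,b[:,2],1).round(4),len(Q))
    for q in ['strip','pin']: print(q,[np.round(f['xyz'],3).tolist() for f in finder.find_in(n,q)[:1]])
E
```

```text
10.275 [0.55233291 0.21392847 0.39347831] [-0.27903829 -0.06406316  0.34391056] 0.08766545723860321
score 0.95 (array([541.4,   7.6]), 293.0, 58.1, 4.8) [0.0577 0.0675 0.07  ]
yaw deg 5.16 s range -0.154 0.139 wide from -0.025 to 0.137 widths [0.0213 0.0534]
via tip [0.5749 0.0088] via step [0.5709 0.0084] via end [0.5719 0.0085]
rect (array([541.,   7.]), 291.9, 57.5, 5.1) blade slope [-0.0012  0.068 ] 1617
strip [[0.532, 0.228, 0.009]]
pin [[0.471, 0.474, 0.032]]
score 0.84 (array([540.2,   6.2]), 290.4, 56.7, 5.3) [0.0622 0.0666 0.0704]
yaw deg 5.24 s range -0.168 0.1223 wide from -0.039 to 0.122 widths [0.0221 0.0535]
via tip [0.5722 0.0098] via step [0.5709 0.0096] via end [0.5718 0.0097]
rect (array([540. ,   6.8]), 290.2, 56.5, 5.0) blade slope [-0.0009  0.0671] 1736
strip [[0.459, 0.221, 0.01]]
pin [[0.596, 0.469, 0.035]]
```

View pics/side5.png

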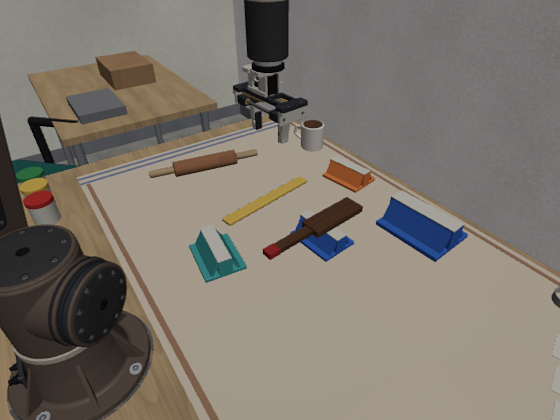

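The side view shows the paddle level across the small blue ridge: blade at (335,215), red end at (272,251). The strip and pin are where they were, and the gripper is clear. Handing in.

```bash
python3 -c "
from station import job_done
print(job_done())"
```

```text
the job is handed in; nothing more can be done
None
```

The dark paddle now lies level and at rest across the white-topped ridge of the smaller blue block, and I handed the job in at about 11 s of the 40 s allowed. I gripped the paddle at its balance point and set it down with about 6 N. I then released it and moved the gripper well clear.

**Last checks from the side and top cameras:**
- **Position:** the balance point is at about (0.572, 0.009), and the ridge centre is at (0.571, 0.0115). That is about 1 mm off across the ridge width, up to about 4 mm on the least consistent reading. The ridge allows 16 mm either way.
- **Square and level:** the paddle's yaw is 5.2°, against about 5.2° for the block. The blade's slope is about 0.001, and its top is at 67–68 mm, as expected for 50 + 18 mm.
- **Bystanders:** the side camera puts the strip and pin within 4 mm of where they started, which is within the finder's accuracy.

**One disagreement:** the top camera's finder gave different strip and pin positions at the end. The arm was probably blocking part of its view by then, and I did not check the final top picture. The side picture shows both in their original places.

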